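# Dispense a needle case with the pedal and stock the collection tray

### The job

Press the dispenser's pedal all the way down and hold it for a moment firmly against its stop, with a push of about two kilograms' weight (20 N) but never stamping on it, so that one white case slides out; then let the pedal come back up. Lower that case flat, without dropping it, onto the floor of the tray's only empty bay and let go of it there. Leave the second case inside the dispenser and everything else on the trolley where it is.

Things in the scene. Friction and masses are not known exactly. Their poses are not given: they have to be found in the camera images.
- dispenser: Bench dispenser fixed to the surface: grey base plate 400 x 235 mm; origin on the surface, x pointing away from its outlet. A steel deck 20 mm high runs along x at y = 60 mm; on it an open-topped white magazine (x -60 to 60 mm, 100 mm high) with two cases, one on the other, and behind it a covered pusher worked by the pedal. The pedal lies beside the outfeed lane, at y = -70 mm.
- outfeed (a point): Point on the deck, in the outfeed lane in front of the magazine, near where the middle of the case's underside comes to rest when the pedal has gone fully down (it may slide up to 17 mm further). The lane's side guides stand 7 mm and its end lip 8 mm above the deck. When the pedal is let up the pusher draws back and the second case drops onto the deck.
- pedal_pad (a point): Pressing point, moving with the pedal: centre of the ribbed rubber tread's upper face, 108 mm from the hinge and 22 mm from the free end; about 73 mm above the surface at rest and 40 mm at the stop. The steel tread is 130 x 70 mm, hinged at dispenser x = -45, y = -70, z = 30 mm, its free end (to -x) slanting up 0.36 rad at rest.
- pedal (a joint): Pedal angle in rad: 0 at rest (up), growing as it is pressed, about 0.32 at its stop. A spring returns it. Working it takes roughly 5 to 10 N at the pressing point before the stop.
- case: The case to be dispensed: closed rigid white plastic needle case, 100 (x) x 56 (y) x 40 (z) mm, about 0.06 kg, a thin grey seam round it; origin at the centre of its underside. Starts as the lower one in the magazine, its length along the dispenser's x axis.
- spare: A second case just like it, lying on top of the first in the magazine; origin at the centre of its underside. It must stay in the dispenser.
- tray: White plastic tray fixed to the surface, 135 (x) x 265 (y) x 25 mm high, walls and floor 5 mm; origin at the centre of its underside. Two dividers of rim height make three bays along y, centred at y = -86.5, 0, 86.5 mm, each 125 (x) x 81 (y) mm inside. Two are occupied, one is empty but for a liner; which one varies. A case fits only with its length along the tray's x.
- liner: Thin grey liner, 90 x 60 x 1 mm, fixed at the centre of the floor of the empty bay; origin at its underside.
- swabs: Cardboard box 90 x 36 x 45 mm standing in one bay of the tray, to be left alone; origin at its underside.
- jar: Small jar, 38 mm in diameter, 65 mm high, standing in another bay of the tray, to be left alone; origin at its underside.
- rack: Blue tube rack with capped tubes, 90 (x) x 200 (y) x 96 mm, bystander; origin at its underside.
- spray: White spray bottle, 76 mm in diameter, 225 mm high, bystander; origin at its underside.
- tub: Lidded tub 138 x 138 x 87 mm, bystander; origin at its underside.
- tape: Roll of paper tape lying flat, 72 mm in diameter, 25 mm high, bystander; origin at its underside.
- gel: Clear jar with white cap, 56 mm in diameter, 85 mm high, bystander; origin at its underside.
There are look-alikes about, which are no part of the job. Leave any yellow look-alike of the spare alone.

How it is judged:
By the outcome, as a careful person would: the job done as asked, in the order asked, and still so for the second after the job is handed in, with the robot touching nothing.
It also fails if it takes over 58 s, if anything falls off the work surface, if the arm or the gripper's body presses on something with over 40 N, if the wrist force passes 120 N, or if a joint passes its speed limit or range.

### The arm

A 7-joint arm with a two-finger parallel gripper is mounted at the origin on the work surface. World frame = base frame: x ahead of the robot, y to its left, z up, the work surface at z = 0. Lengths are in m, angles in rad, forces in N, time in s.
With the tool pointing down it reaches from about 0.4 to 0.85 m from the base axis. Payload 10.4 kg.
Tool frame: the origin (TCP) lies between the finger pads; the fingertips stand 14 mm ahead of it and the grasp point (between the pads) lies 5 mm behind it; z points along the fingers, y is the direction in which the jaws open and shut (so a half turn about z gives the same grasp; the last joint's range is limited). The gripper opens to 87 mm and grips with 3 to 60 N. Pads are 19 mm wide; open, the fingers measure 117 mm over their backs; the gripper's body (75 mm by 190 mm) begins 51 mm behind the grasp point.
Start: joints at [1.112, 0.332, -0.065, 1.46, 0.022, 1.35, -0.088], TCP at [0.264, -0.567, 0.237] pointing down, gripper open.
Joint ranges: [-2.6, 2.6], [-0.5, 2.12], [-1.47, 1.34], [0.16, 2.42], [-1.27, 4.41], [0.06, 2.06], [-2.6, 2.6]. Speed limits (rad/s): [2.22, 2.22, 2.79, 2.79, 3.14, 3.14, 3.14].

### API

Orientations are given as a unit quaternion [x, y, z, w].
In Python, from bench import readout, camera, calibration, order gives the robot as it stands.
- The arm moves only by the tool apply_moves, never from a script. Its argument "deltas" is a list of rows, each an object with "translation": the shift along the world's x, y, z in m, a list of three; "turn": the turn, a rotation vector about the world's x, y, z in rad, a list of three; "hand": the finger opening in m, from 0 to 0.087. A call has 1 to 5 rows; each row shifts and turns the pose as measured when the row begins; what a row does not reach is not made up. A row lasts 1/10 s, in which the tool goes at most 50 mm and 8.59 degrees, less where a joint would pass 70% of its speed; a pose out of reach is approached as far as the arm can. A call with a gripper value outside its range is refused whole. The fingers move at their own pace and stop on an object; "newtons" is the grip in N (left out, the last holds). Time passes only in rows, so rows that do not move let the fingers close. It gives the time, the measured TCP pose, the force and the opening at its end, in the units of the state.
- readout.read_state(): the state, without advancing time (a new reading comes with each control period).
- camera(name): name is "side" or "top"; returns the picture (384x512x3 uint8, red, green, blue); there is no depth.
- calibration(name): a dict with "fx", "fy", "cx", "cy" (pixels), "D" ([k1, k2, p1, p2, k3] as OpenCV has them; the pictures are not rectified), "extrinsics" (4x4, takes a point from world to camera coordinates). Camera axes: x right, y down, z forward; pixel columns grow to the right and rows downward; lengths in m; the calibration is good to about 2 mm. A picture is of the moment at which its call begins. calibration takes no time and is no camera call.
- order.close_job(): hands the job in, once; it reports no verdict.
The state is a dict: "time": time; "joint_positions": joint angles; "joint_vel": joint speeds; "joint_torque": joint torques, N m; "ee_pos": TCP position; "eef_rot": TCP orientation; "ft_force": force on the tool from outside, world axes, zero at the start; "torque": the same for the moment, N m; "width": finger opening in m.
Only numpy, scipy, OpenCV 4.12 (cv2) and the standard library are available. Lean on these libraries where they do the work, as an engineer would, in place of code of your own. Each camera call takes 0.05 s, during which the arm holds its last target. There are 200 camera calls.

## Working session

There is one attempt and no reset: what is moved stays moved. The work goes in short steps, Python scripts to look and compute and a tool call to move; the robot and the scene stay as the last step left them, time stands still between calls to the robot, and variables do not carry over. Pictures are saved under pics/ and viewed, about 8 in all and at most 12, crops included, and the job is handed in when it is done.

Besides the shell and the picture viewer there is one more tool, called as a command line: name --argument value ..., lists and objects as JSON in quotes. apply_moves: Moves the arm, as the interface text tells. Its arguments: {"type":"object","properties":{"deltas":{"type":"array","items":{"type":"object","properties":{"translation":{"type":"array","items":{"type":"number"}},"turn":{"type":"array","items":{"type":"number"}},"hand":{"type":"number"}}}},"newtons":{"type":"number"}},"required":["deltas"]}

```bash
mkdir -p pics
cat > h.py <<'E'
import numpy as np, cv2
from bench import readout, camera, calibration, order
def cal(n):
    c=calibration(n); K=np.array([[c['fx'],0,c['cx']],[0,c['fy'],c['cy']],[0,0,1.]])
    return K,np.array(c['D'],float),np.array(c['extrinsics'])
def ray(n,uv):
    K,D,E=cal(n); p=cv2.undistortPoints(np.array(uv,float).reshape(-1,1,2),K,D).reshape(-1,2)
    d=np.c_[p,np.ones(len(p))]@E[:3,:3]; return -E[:3,:3].T@E[:3,3],d
def onz(n,uv,z):
    o,d=ray(n,uv); z=np.broadcast_to(z,len(d)); return o+d*((z-o[2])/d[:,2])[:,None]
def proj(n,P):
    K,D,E=cal(n); return cv2.projectPoints(np.array(P,float).reshape(-1,3),cv2.Rodrigues(E[:3,:3])[0],E[:3,3],K,D)[0].reshape(-1,2)
def snap(n,f,box=None,s=1.5):
    im=camera(n); cv2.imwrite(f'pics/{f}_raw.png',im[...,::-1])
    v=im if box is None else im[box[1]:box[3],box[0]:box[2]]
    cv2.imwrite(f'pics/{f}.png',cv2.resize(v,None,fx=s,fy=s,interpolation=cv2.INTER_CUBIC)[...,::-1]); return im
E
python3 - <<'E'
from h import *
np.set_printoptions(precision=3,suppress=True)
for n in('top','side'):
    snap(n,n+'0'); print(n,cal(n)[0][0,0],ray(n,[[256,192]]))
print(readout.read_state())
E
```

```text
top 454.41660314281927 (array([ 0.292, -0.098,  1.324]), array([[ 0.18 ,  0.029, -0.983]]))
side 445.0792808758655 (array([-0.067,  0.712,  0.922]), array([[ 0.454, -0.604, -0.655]]))
{'time': 0.1, 'joint_positions': array([ 1.112,  0.333, -0.065,  1.461,  0.022,  1.35 , -0.089]), 'joint_vel': array([-0.   , -0.   , -0.001, -0.002,  0.001, -0.   ,  0.001]), 'joint_torque': array([  0.002, -62.455,   0.025, -39.071,  -0.061,   0.037,   0.   ]), 'ee_pos': array([ 0.264, -0.566,  0.236]), 'eef_rot': array([ 0.976,  0.216, -0.   , -0.001]), 'ft_force': array([-0.255,  0.201, -0.237]), 'torque': array([-0.003,  0.007,  0.027]), 'width': 0.08731799813677038}
```

View pics/top0.png

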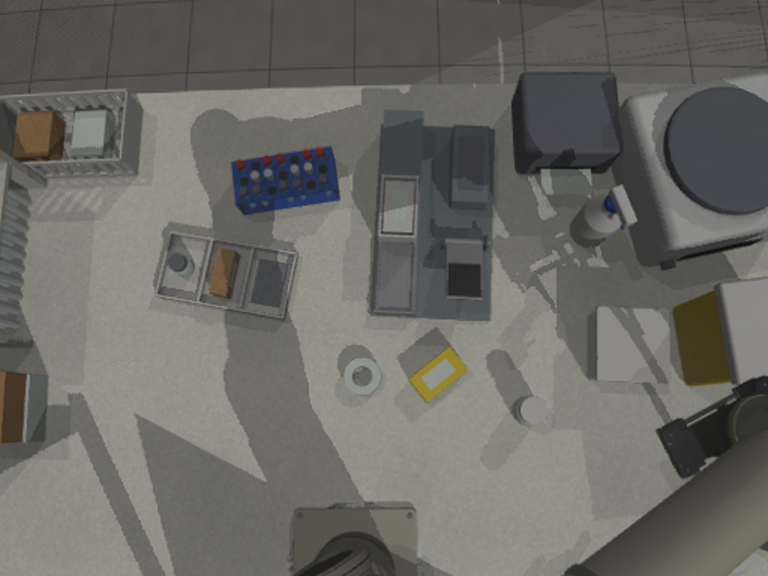

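View pics/side0.png

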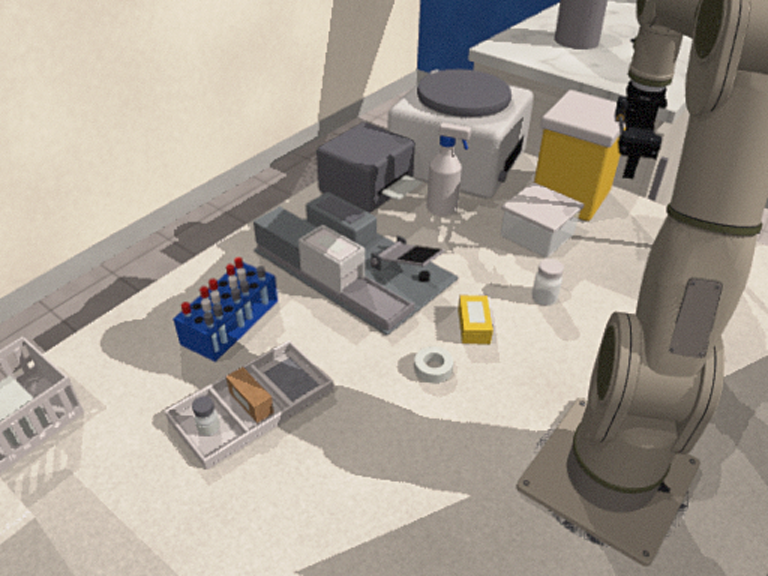

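The top view shows the dispenser at about (430,215) with its outlet toward the robot. The tray is at about (228,275), and its right-hand bay holds only the liner at (268,280). I'll zoom in on both for corner picking.

Run:
```python
import cv2
def crop(f,o,b,s):
    im=cv2.imread(f'pics/{f}_raw.png')[b[1]:b[3],b[0]:b[2]]
    im=cv2.resize(im,None,fx=s,fy=s,interpolation=cv2.INTER_CUBIC); im=cv2.convertScaleAbs(im,alpha=1.4)
    for u in range(b[0]+(-b[0])%20,b[2],20): cv2.putText(im,str(u),((u-b[0])*s,10),0,.35,(0,255,0)); cv2.line(im,((u-b[0])*s,12),((u-b[0])*s,20),(0,255,0))
    for v in range(b[1]+(-b[1])%20,b[3],20): cv2.putText(im,str(v),(0,(v-b[1])*s+4),0,.35,(0,255,0)); cv2.line(im,(25,(v-b[1])*s),(32,(v-b[1])*s),(0,255,0))
    cv2.imwrite(f'pics/{o}.png',im)
crop('top0','t1',(240,70,340,216),4)
crop('side0','s1',(100,124,310,320),3)
a=cv2.imread('pics/t1.png');crop('top0','t2',(100,146,202,216),4);b=cv2.imread('pics/t2.png')
import numpy as np
c=np.zeros((a.shape[0],a.shape[1]-10+b.shape[1]-0,3),np.uint8);c=c[:, :800];c[:,:392]=a[:,:392];c[:280,392:800]=b
cv2.imwrite('pics/t1.png',c)
```

```text
Traceback (most recent call last):
ValueError: could not broadcast input array from shape (280,408,3) into shape (280,406,3)
```

View pics/t1.png

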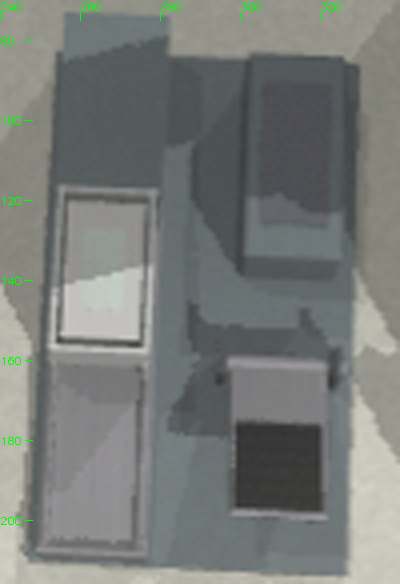

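View pics/s1.png

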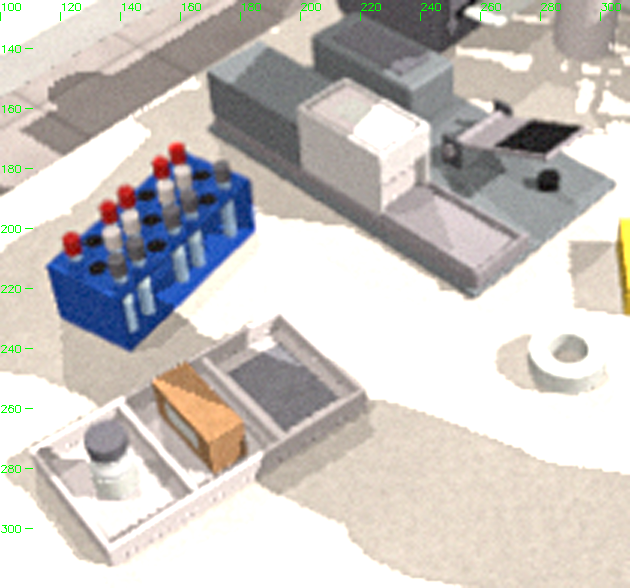

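The zooms give me the magazine rim and tread corners in the top crop, at 4x with origin (240,70), and in the side crop, at 3x with origin (100,124). The tray crop comes next, then triangulation.

Run:
```python
from h import *
np.set_printoptions(precision=4,suppress=True)
im=cv2.imread('pics/top0_raw.png')[148:218,98:204]
cv2.imwrite('pics/t3.png',cv2.convertScaleAbs(cv2.resize(im,None,fx=7,fy=7,interpolation=cv2.INTER_CUBIC),alpha=1.4))
def tri(t,s):
    P=[];
    for n,uv in(('top',t),('side',s)):
        K,D,E=cal(n);P.append((E[:3],cv2.undistortPoints(np.array(uv,float).reshape(-1,1,2),K,D).reshape(-1,2).T))
    X=cv2.triangulatePoints(P[0][0],P[1][0],P[0][1],P[1][1]);X=(X[:3]/X[3]).T
    print(X, '\n reproj err', proj('top',X)-t, proj('side',X)-s); return X
o4=lambda p:np.array(p)/4.+[240,70]
o3=lambda p:np.array(p)/3.+[100,124]
print('magazine +x+y,+x-y,-x-y,-x+y')
tri(o4([[55,188],[158,190],[152,352],[48,350]]),o3([[299,103],[345,80],[428,122],[383,148]]))
print('rubber ++,+-,--,-+');tri(o4([[236,421],[322,421],[327,511],[232,511]]),o3([[497,137],[527,119],[583,128],[552,155]]))
print('rubber z.073',onz('top',o4([[279,466]]),.073))
print('plate',onz('top',o4([[360,62],[346,574],[27,560]]),.006))
print('lane lip/end',onz('top',o4([[34,556],[148,558]]),.028))
```

```text
magazine +x+y,+x-y,-x-y,-x+y
[[ 0.7306 -0.0573  0.1057]
 [ 0.7327 -0.13    0.0929]
 [ 0.6128 -0.1231  0.0982]
 [ 0.6119 -0.0515  0.1095]] 
 reproj err [[-0.0621 -0.0989]
 [-0.1335 -0.2177]
 [-0.2376 -0.4144]
 [-0.1368 -0.2331]] [[0.1024 0.0327]
 [0.2185 0.0664]
 [0.4215 0.1142]
 [0.2451 0.0699]]
rubber ++,+-,--,-+
[[ 0.5697 -0.1828  0.064 ]
 [ 0.5735 -0.245   0.0485]
 [ 0.5032 -0.2441  0.0713]
 [ 0.5005 -0.1785  0.0783]] 
 reproj err [[-0.1019 -0.1874]
 [-0.3282 -0.6147]
 [-0.1555 -0.3048]
 [ 0.292   0.5638]] [[ 0.1876  0.0466]
 [ 0.6004  0.1424]
 [ 0.2977  0.0656]
 [-0.5669 -0.133 ]]
rubber z.073 [[ 0.5344 -0.2118  0.073 ]]
plate [[ 0.8656 -0.2914  0.006 ]
 [ 0.4664 -0.2644  0.006 ]
 [ 0.48   -0.0314  0.006 ]]
lane lip/end [[ 0.4797 -0.0376  0.028 ]
 [ 0.4771 -0.1197  0.028 ]]
```

View pics/t3.png

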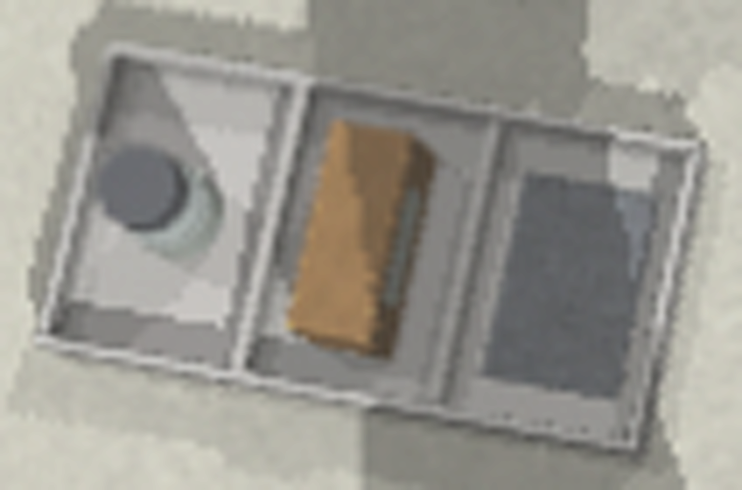

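The tray crop (7x, origin (98,148)) shows the outer rim corners at (110,45), (705,143), (637,450) and (35,342). The liner in the right bay has corners (525,173), (657,193), (615,398) and (485,375).

Run:
```python
from h import *
np.set_printoptions(precision=4,suppress=True)
o7=lambda p:np.array(p)/7.+[98,148]
T=onz('top',o7([[110,45],[705,143],[637,450],[35,342]]),.025);L=onz('top',o7([[525,173],[657,193],[615,398],[485,375]]),.006)
yaw=lambda v:np.arctan2(v[1],v[0])
print(T,T.mean(0)); print('yaws',yaw(T[0]-T[3]),yaw(T[1]-T[2]),yaw(T[0]-T[1])-np.pi/2,yaw(T[3]-T[2])-np.pi/2)
print(L,L.mean(0),yaw(L[0]-L[3]),yaw(L[1]-L[2]))
print([np.linalg.norm(T[i]-T[i-1]) for i in range(4)])
a=np.mean([yaw(T[0]-T[3]),yaw(T[1]-T[2]),yaw(T[0]-T[1])-np.pi/2,yaw(T[3]-T[2])-np.pi/2])
print('bay from tray',a,T.mean(0)[:2]+np.array([np.sin(a),-np.cos(a)])*.0865)
# side-view check of liner (s1 picks)
o3=lambda p:np.array(p)/3.+[100,124]
print('liner side',onz('side',o3([[283,343],[338,392],[278,433],[225,380]]),.006).mean(0))
M=np.array([[55,188],[158,190],[152,352],[48,350]])/4.+[240,70]
for z in(.1,.12):
  m=onz('top',M,z);print(z,m,m.mean(0),[np.linalg.norm(m[i]-m[i-1]) for i in range(4)])
```

```text
[[0.651  0.3691 0.025 ]
 [0.6029 0.1091 0.025 ]
 [0.4726 0.1356 0.025 ]
 [0.5215 0.3951 0.025 ]] [0.562  0.2522 0.025 ]
yaws -0.19824378931979655 -0.2005726202658224 -0.1830868708362996 -0.185991215127578
[[0.5956 0.1898 0.006 ]
 [0.5859 0.1324 0.006 ]
 [0.4975 0.1488 0.006 ]
 [0.5081 0.2047 0.006 ]] [0.5468 0.1689 0.006 ] -0.16892747581581824 -0.18279050414132675
[np.float64(0.13215770993777548), np.float64(0.264449401797598), np.float64(0.13292997232704634), np.float64(0.2641292809891994)]
bay from tray -0.19197362388737413 [0.5455 0.1673]
liner side [0.5464 0.1732 0.006 ]
0.1 [[ 0.7323 -0.0572  0.1   ]
 [ 0.7295 -0.1302  0.1   ]
 [ 0.6111 -0.1237  0.1   ]
 [ 0.6137 -0.0515  0.1   ]] [ 0.6717 -0.0907  0.1   ] [np.float64(0.11875043237058415), np.float64(0.07300048595898168), np.float64(0.11856090324511519), np.float64(0.0722874718704345)]
0.12 [[ 0.7251 -0.0579  0.12  ]
 [ 0.7223 -0.1297  0.12  ]
 [ 0.6059 -0.1233  0.12  ]
 [ 0.6085 -0.0523  0.12  ]] [ 0.6655 -0.0908  0.12  ] [np.float64(0.11681017772750744), np.float64(0.07180773634955914), np.float64(0.11662374530457978), np.float64(0.07110637214613884)]
```

apply_moves --deltas '[{"translation": [0.025,0.04,0],"turn": [0,0,-0.1],"hand": 0},{"translation": [0.025,0.04,0],"turn": [0,0,-0.1],"hand": 0},{"translation": [0.025,0.04,0],"turn": [0,0,-0.1],"hand": 0},{"translation": [0.025,0.04,0],"turn": [0,0,-0.1],"hand": 0},{"translation": [0.025,0.04,0],"turn": [0,0,-0.1],"hand": 0}]'

```text
time: 0.6
ee_pos: [0.3848, -0.3643, 0.2326]
eef_rot: [0.999, -0.047, -0.002, -0.002]
ft_force: [1.5, 0.1, 1.0]
width: 0.055
```

apply_moves --deltas '[{"translation": [0.033,0.038,-0.02],"turn": [0,0,0.03],"hand": 0},{"translation": [0.033,0.038,-0.025],"turn": [0,0,0],"hand": 0},{"translation": [0.033,0.038,-0.025],"turn": [0,0,0],"hand": 0},{"translation": [0.03,0.038,-0.025],"turn": [0,0,0],"hand": 0},{"translation": [0,0,-0.01],"hand": 0,"turn": [0,0,0]}]'

```text
time: 1.1
ee_pos: [0.5047, -0.2182, 0.1376]
eef_rot: [1.0, -0.029, -0.0, -0.002]
ft_force: [0.4, 0.3, -0.5]
width: 0.0149
```

apply_moves --deltas '[{"translation": [0.012,0.007,-0.02],"turn": [0,0,0],"hand": 0},{"translation": [0,0,-0.015],"turn": [0,0,0],"hand": 0},{"translation": [0,0,-0.01],"turn": [0,0,0],"hand": 0},{"translation": [0,0,0],"turn": [0,0,0],"hand": 0}]'

```text
time: 1.5
ee_pos: [0.5153, -0.2109, 0.0887]
eef_rot: [1.0, -0.028, -0.002, -0.002]
ft_force: [1.7, 2.0, 2.8]
width: 0.0002
```

apply_moves --deltas '[{"translation": [0,0,-0.005],"turn": [0,0,0],"hand": 0},{"translation": [-0.001,0,-0.006],"turn": [0,0,0],"hand": 0},{"translation": [-0.001,0,-0.006],"turn": [0,0,0],"hand": 0},{"translation": [-0.001,0,-0.005],"turn": [0,0,0],"hand": 0}]'

```text
time: 1.9
ee_pos: [0.5133, -0.213, 0.0721]
eef_rot: [1.0, -0.03, 0.001, -0.002]
ft_force: [-3.9, 4.5, 12.5]
width: 0.0009
```

apply_moves --deltas '[{"translation": [-0.001,0.001,-0.005],"turn": [0,0,0],"hand": 0},{"translation": [-0.001,0,-0.005],"turn": [0,0,0],"hand": 0},{"translation": [0,0,-0.005],"turn": [0,0,0],"hand": 0}]'

```text
time: 2.2
ee_pos: [0.5119, -0.2134, 0.0617]
eef_rot: [0.999, -0.032, 0.003, -0.001]
ft_force: [-4.3, 4.7, 9.7]
width: 0.0006
```

apply_moves --deltas '[{"translation": [0,0.001,-0.005],"turn": [0,0,0],"hand": 0},{"translation": [0,0,-0.004],"turn": [0,0,0],"hand": 0}]'

```text
time: 2.4
ee_pos: [0.5112, -0.2137, 0.0551]
eef_rot: [0.999, -0.033, 0.003, -0.001]
ft_force: [-2.4, 4.8, 9.6]
width: 0.0004
```

apply_moves --deltas '[{"translation": [0,0,-0.003],"turn": [0,0,0],"hand": 0},{"translation": [0,0,-0.003],"turn": [0,0,0],"hand": 0}]'

```text
time: 2.6
ee_pos: [0.5111, -0.2138, 0.053]
eef_rot: [0.999, -0.034, 0.004, -0.001]
ft_force: [-11.6, 8.1, 33.8]
width: 0.0004
```

apply_moves --deltas '[{"translation": [0.0005,-0.0005,-0.0015],"turn": [0,0,0],"hand": 0}]'

```text
time: 2.7
ee_pos: [0.5113, -0.2139, 0.0537]
eef_rot: [0.999, -0.034, 0.004, -0.001]
ft_force: [-6.5, 6.4, 15.4]
width: 0.0007
```

apply_moves --deltas '[{"translation": [0.0,0,-0.0022],"turn": [0,0,0],"hand": 0},{"translation": [0.0,0,-0.002],"turn": [0,0,0],"hand": 0}]'

```text
time: 2.9
ee_pos: [0.5114, -0.2141, 0.0537]
eef_rot: [0.999, -0.035, 0.004, -0.002]
ft_force: [-6.5, 5.9, 14.9]
width: 0.0006
```

apply_moves --deltas '[{"translation": [0,0,-0.003],"turn": [0,0,0],"hand": 0}]'

```text
time: 3.0
ee_pos: [0.5114, -0.214, 0.0531]
eef_rot: [0.999, -0.035, 0.004, -0.002]
ft_force: [-11.8, 7.5, 28.8]
width: 0.0003
```

apply_moves --deltas '[{"translation": [0,0,-0.0025],"turn": [0,0,0],"hand": 0}]'

```text
time: 3.1
ee_pos: [0.5114, -0.2141, 0.0533]
eef_rot: [0.999, -0.036, 0.005, -0.002]
ft_force: [-8.6, 7.9, 25.4]
width: 0.0006
```

apply_moves --deltas '[{"translation": [0,0,-0.0025],"turn": [0,0,0],"hand": 0}]'

```text
time: 3.2
ee_pos: [0.5114, -0.2141, 0.0534]
eef_rot: [0.999, -0.036, 0.005, -0.002]
ft_force: [-8.3, 6.6, 22.7]
width: -0.0
```

apply_moves --deltas '[{"translation": [0,0,-0.0024],"turn": [0,0,0],"hand": 0},{"translation": [0,0,-0.0024],"turn": [0,0,0],"hand": 0},{"translation": [0,0,-0.0024],"turn": [0,0,0],"hand": 0}]'

```text
time: 3.5
ee_pos: [0.5114, -0.2141, 0.0535]
eef_rot: [0.999, -0.037, 0.006, -0.002]
ft_force: [-8.9, 6.6, 20.5]
width: 0.0007
```

Run:
```python
from h import *
snap('side','s2',(150,110,310,260),5); print(readout.read_state()['ft_force'])
```

```text
[-7.58604598  7.66328165 21.29586792]
```

View pics/s2.png

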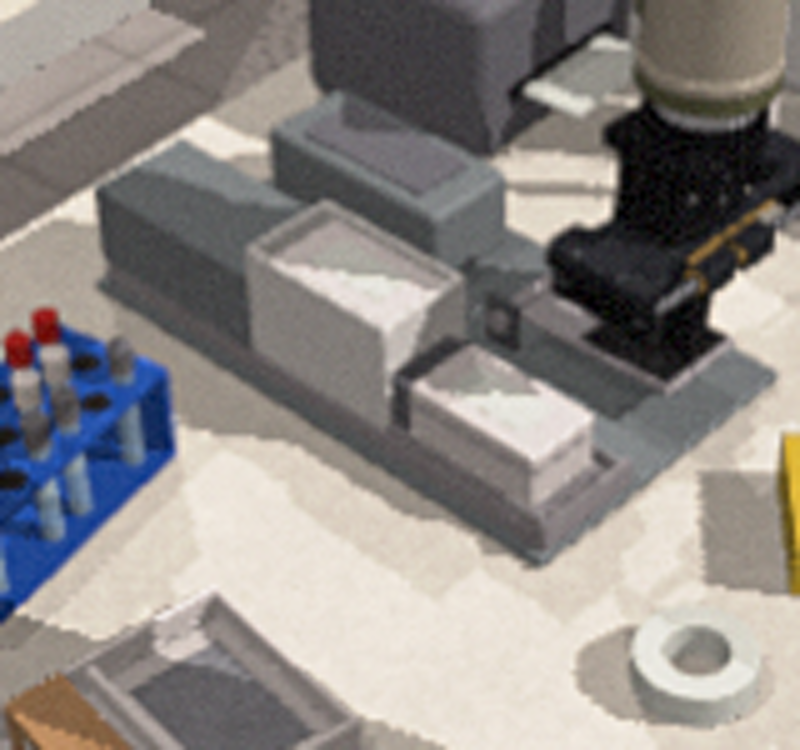

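The side view shows the case out on the lane, with its top corners at (413,380), (470,345), (593,408) and (533,470) in the 5x crop. The pusher is extended behind it. I held about 20 N for roughly 0.9 s, so I'm easing the pedal up now.

apply_moves --deltas '[{"translation": [0,0,0.003],"turn": [0,0,0],"hand": 0},{"translation": [0,0,0.008],"turn": [0,0,0],"hand": 0},{"translation": [0,0,0.01],"turn": [0,0,0],"hand": 0},{"translation": [0.001,0,0.012],"turn": [0,0,0],"hand": 0},{"translation": [0.001,0,0.015],"turn": [0,0,0],"hand": 0}]'

```text
time: 4.05
ee_pos: [0.5136, -0.2167, 0.1076]
eef_rot: [0.999, -0.039, 0.008, -0.001]
ft_force: [0.9, -0.6, 0.1]
width: 0.0001
```

apply_moves --deltas '[{"translation": [0,0,0.03],"turn": [0,0,0],"hand": 0.08},{"translation": [0,0,0.03],"turn": [0,0,0],"hand": 0.08},{"translation": [0,-0.03,0.02],"turn": [0,0,0],"hand": 0.08},{"translation": [0,-0.03,0],"turn": [0,0,0],"hand": 0.08},{"translation": [0,0,0],"turn": [0,0,0],"hand": 0.08}]'

```text
time: 4.55
ee_pos: [0.5112, -0.2806, 0.1965]
eef_rot: [0.999, -0.039, 0.008, 0.001]
ft_force: [0.1, 0.1, -1.1]
width: 0.0326
```

Run:
```python
from h import *
np.set_printoptions(precision=4,suppress=True)
o5=lambda p:np.array(p)/5.+[150,110]
C=onz('side',o5([[413,380],[470,345],[593,408],[533,470]]),.06);print('case held',C,C.mean(0))
a=snap('top','ta',(235,70,335,216),4)
b=snap('side','sb',(195,130,305,230),4)
A=cv2.imread('pics/ta.png');B=cv2.imread('pics/sb.png');c=np.zeros((584,840,3),np.uint8);c[:,:400]=A;c[:400,400:840]=B
cv2.imwrite('pics/v2.png',c[:,:800])
```

```text
case held [[ 0.6029 -0.0607  0.06  ]
 [ 0.5971 -0.108   0.06  ]
 [ 0.5033 -0.1079  0.06  ]
 [ 0.4978 -0.0426  0.06  ]] [ 0.5503 -0.0798  0.06  ]
```

View pics/v2.png

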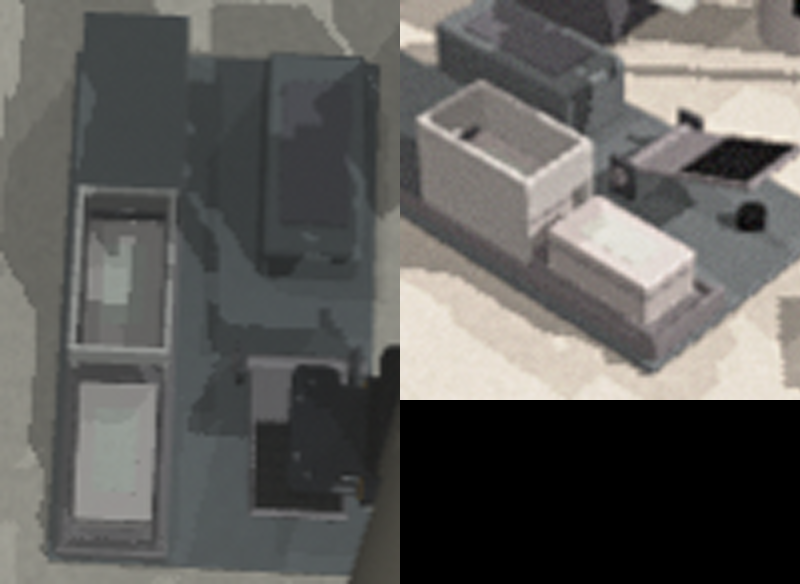

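The pedal is back up, the spare has dropped onto the deck in the magazine, and the case is at the outfeed. Its top corners in the top crop are (80,382), (158,383), (153,520) and (76,520).

Run:
```python
from h import *
np.set_printoptions(precision=4,suppress=True)
t=np.array([[80,382],[158,383],[153,520],[76,520]])/4.+[235,70]
s=np.array([[150,243],[200,198],[293,247],[240,290]])/4.+[195,130]
for n,p in(('top',t),('side',s)):
  C=onz(n,p,.06);print(n,C,C.mean(0),np.arctan2((C[0]-C[3])[1],(C[0]-C[3])[0]),np.arctan2((C[1]-C[2])[1],(C[1]-C[2])[0]))
```

```text
top [[ 0.6005 -0.0584  0.06  ]
 [ 0.5988 -0.1142  0.06  ]
 [ 0.4997 -0.109   0.06  ]
 [ 0.5005 -0.0548  0.06  ]] [ 0.5499 -0.0841  0.06  ] -0.03629350148609873 -0.051648618912862855
side [[ 0.589  -0.0438  0.06  ]
 [ 0.5932 -0.1081  0.06  ]
 [ 0.5037 -0.1067  0.06  ]
 [ 0.5053 -0.0447  0.06  ]] [ 0.5478 -0.0758  0.06  ] 0.011093787114692411 -0.015489976455127587
```

apply_moves --deltas '[{"translation": [0.006,0.045,0],"turn": [0,-0.016,0.01],"hand": 0.08},{"translation": [0.006,0.045,0],"turn": [0,0,0],"hand": 0.08},{"translation": [0.006,0.045,0],"turn": [0,0,0],"hand": 0.08},{"translation": [0.006,0.045,0],"turn": [0,0,0],"hand": 0.08}]'

```text
time: 5.05
ee_pos: [0.5326, -0.0951, 0.1951]
eef_rot: [0.999, -0.037, 0.014, -0.0]
ft_force: [1.0, -0.5, -0.2]
width: 0.0724
```

apply_moves --deltas '[{"translation": [0.015,0.012,-0.02],"turn": [0,0.028,0.014],"hand": 0.08},{"translation": [0,0,-0.03],"turn": [0,0,0],"hand": 0.08},{"translation": [0,0,-0.03],"turn": [0,0,0],"hand": 0.08},{"translation": [0,0,0],"turn": [0,0,0],"hand": 0.08}]'

```text
time: 5.45
ee_pos: [0.5469, -0.0679, 0.1142]
eef_rot: [1.0, -0.021, -0.0, -0.001]
ft_force: [-0.8, 1.1, -0.5]
width: 0.0802
```

apply_moves --deltas '[{"translation": [0.002,-0.015,0],"turn": [0,0,-0.016],"hand": 0.08},{"translation": [0,0,-0.02],"turn": [0,0,0],"hand": 0.08},{"translation": [0,0,0],"turn": [0,0,0],"hand": 0.08}]'

```text
time: 5.75
ee_pos: [0.5498, -0.0847, 0.0974]
eef_rot: [1.0, -0.03, 0.0, -0.001]
ft_force: [-1.0, 0.0, -0.2]
width: 0.08
```

apply_moves --deltas '[{"translation": [-0.001,0.001,-0.02],"turn": [0,0,0],"hand": 0.08},{"translation": [0,0,-0.018],"turn": [0,0,0],"hand": 0.08},{"translation": [0,0,0],"turn": [0,0,0],"hand": 0.08},{"translation": [0,0,0],"turn": [0,0,0],"hand": 0.08}]'

```text
time: 6.15
ee_pos: [0.5525, -0.0883, 0.0668]
eef_rot: [0.999, -0.033, 0.005, 0.001]
ft_force: [0.3, 0.1, 0.6]
width: 0.0801
```

apply_moves --deltas '[{"translation": [-0.003,0.005,-0.007],"turn": [0,0.01,0.004],"hand": 0.08},{"translation": [0,0,0],"turn": [0,0,0],"hand": 0.08}]'

```text
time: 6.35
ee_pos: [0.5507, -0.0837, 0.0622]
eef_rot: [1.0, -0.031, 0.001, 0.001]
ft_force: [0.1, 0.1, -0.2]
width: 0.0799
```

apply_moves --deltas '[{"translation": [0,0,-0.006],"turn": [0,0,0],"hand": 0.08},{"translation": [0,0,0],"turn": [0,0,0],"hand": 0.08}]'

```text
time: 6.55
ee_pos: [0.5512, -0.0836, 0.0568]
eef_rot: [1.0, -0.031, 0.002, 0.001]
ft_force: [-0.4, 1.0, -1.2]
width: 0.0801
```

apply_moves --deltas '[{"translation": [0,0,-0.0007],"turn": [0,0,0],"hand": 0.065},{"translation": [0,0,0],"turn": [0,0,0],"hand": 0.05},{"translation": [0,0,0],"turn": [0,0,0],"hand": 0.045},{"translation": [0,0,0],"turn": [0,0,0],"hand": 0.045},{"translation": [0,0,0],"turn": [0,0,0],"hand": 0.045}]' --newtons 15

```text
time: 7.05
ee_pos: [0.5513, -0.0836, 0.0562]
eef_rot: [1.0, -0.031, 0.002, 0.001]
ft_force: [-0.0, -0.3, -0.6]
width: 0.056
```

apply_moves --deltas '[{"translation": [0,0,0],"turn": [0,0,0],"hand": 0.04},{"translation": [0,0,0],"turn": [0,0,0],"hand": 0.04}]' --newtons 20

```text
time: 7.25
ee_pos: [0.5513, -0.0836, 0.0562]
eef_rot: [1.0, -0.031, 0.002, 0.001]
ft_force: [0.1, 0.4, -0.9]
width: 0.0558
```

apply_moves --deltas '[{"translation": [0,0,0.008],"turn": [0,0,0],"hand": 0.04},{"translation": [0,0,0.015],"turn": [0,0,0],"hand": 0.04},{"translation": [0,0,0.025],"turn": [0,0,0],"hand": 0.04},{"translation": [0,0,0.025],"turn": [0,0,0],"hand": 0.04},{"translation": [0,0,0.02],"turn": [0,0,0],"hand": 0.04}]'

```text
time: 7.75
ee_pos: [0.5494, -0.0831, 0.1536]
eef_rot: [1.0, -0.03, -0.0, 0.001]
ft_force: [0.2, 0.6, -0.0]
width: 0.0562
```

apply_moves --deltas '[{"translation": [0,0.015,0.01],"turn": [0,0,-0.02],"hand": 0.04},{"translation": [0,0.03,0.0],"turn": [0,0,-0.03],"hand": 0.04},{"translation": [0,0.035,0.0],"turn": [0,0,-0.03],"hand": 0.04},{"translation": [0,0.035,0.0],"turn": [0,0,-0.03],"hand": 0.04},{"translation": [0,0.035,0.0],"turn": [0,0,-0.01],"hand": 0.04}]'

```text
time: 8.25
ee_pos: [0.552, 0.0648, 0.1759]
eef_rot: [0.995, -0.098, 0.006, 0.003]
ft_force: [-0.3, -1.0, 0.7]
width: 0.0557
```

apply_moves --deltas '[{"translation": [0,0.035,0.0],"turn": [0,0,0],"hand": 0.04},{"translation": [0,0.03,0.0],"turn": [0,0,0],"hand": 0.04},{"translation": [0,0.015,0.0],"turn": [0,0,0],"hand": 0.04},{"translation": [0,0,0.0],"turn": [0,0,0],"hand": 0.04},{"translation": [0,0,0.0],"turn": [0,0,0],"hand": 0.04}]'

```text
time: 8.75
ee_pos: [0.5512, 0.1543, 0.1832]
eef_rot: [0.995, -0.094, 0.009, 0.001]
ft_force: [0.7, -0.6, -1.0]
width: 0.0557
```

apply_moves --deltas '[{"translation": [-0.004,0.014,-0.02],"turn": [0.003,0.018,0],"hand": 0.04},{"translation": [0,0,-0.03],"turn": [0,0,0],"hand": 0.04},{"translation": [0,0,-0.03],"turn": [0,0,0],"hand": 0.04},{"translation": [0,0,0],"turn": [0,0,0],"hand": 0.04},{"translation": [0,0,0],"turn": [0,0,0],"hand": 0.04}]'

```text
time: 9.25
ee_pos: [0.5471, 0.1648, 0.1]
eef_rot: [0.995, -0.098, -0.001, 0.001]
ft_force: [0.6, 0.3, 0.4]
width: 0.0557
```

Run:
```python
from h import *
b=snap('side','sc',(100,150,300,310),4); print(readout.read_state()['ee_pos'])
```

```text
[0.54692676 0.16463977 0.0999492 ]
```

View pics/sc.png

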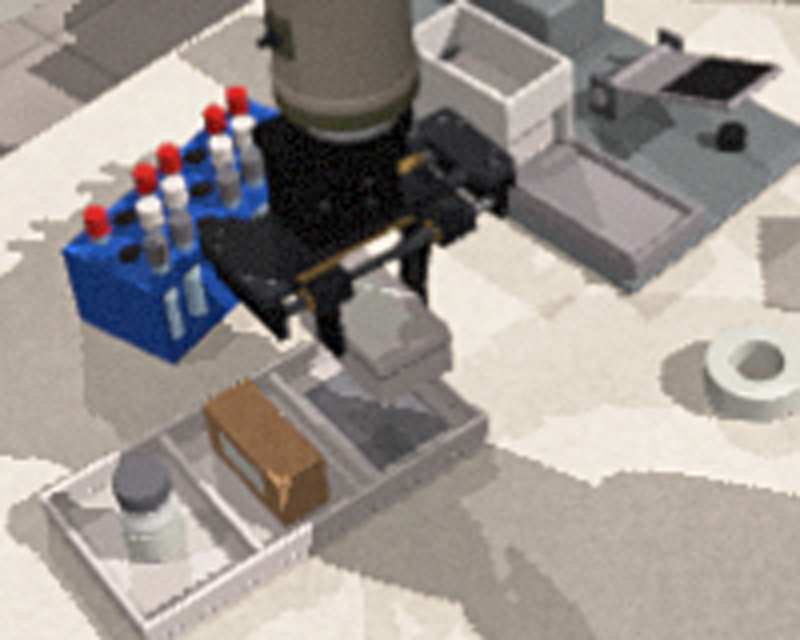

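The case is held level above the empty bay, and the gripper is clear of the rack and the swabs. Lowering it now.

apply_moves --deltas '[{"translation": [-0.0005,0.004,-0.02],"turn": [0,0,0.008],"hand": 0.04},{"translation": [0,0,-0.02],"turn": [0,0,0],"hand": 0.04},{"translation": [0,0,0],"turn": [0,0,0],"hand": 0.04},{"translation": [0,0,0],"turn": [0,0,0],"hand": 0.04}]'

```text
time: 9.7
ee_pos: [0.5499, 0.1687, 0.065]
eef_rot: [0.995, -0.095, 0.003, 0.0]
ft_force: [-0.6, -0.5, -0.1]
width: 0.0559
```

apply_moves --deltas '[{"translation": [-0.003,0,-0.01],"turn": [0,0.006,0],"hand": 0.04},{"translation": [0,0,-0.005],"turn": [0,0,0],"hand": 0.04},{"translation": [0,0,0],"turn": [0,0,0],"hand": 0.04}]'

```text
time: 10.0
ee_pos: [0.5484, 0.1689, 0.052]
eef_rot: [0.995, -0.096, 0.001, -0.0]
ft_force: [-0.4, 0.4, -0.0]
width: 0.0563
```

apply_moves --deltas '[{"translation": [-0.001,0,-0.005],"turn": [0,0.002,0],"hand": 0.04},{"translation": [0,0,-0.002],"turn": [0,0,0],"hand": 0.04},{"translation": [0,0,0],"turn": [0,0,0],"hand": 0.04}]'

```text
time: 10.3
ee_pos: [0.5476, 0.1689, 0.045]
eef_rot: [0.995, -0.096, 0.001, -0.0]
ft_force: [-0.0, -0.1, -1.4]
width: 0.0556
```

apply_moves --deltas '[{"translation": [0,0,-0.002],"turn": [0,0,0],"hand": 0.04},{"translation": [0,0,0],"turn": [0,0,0],"hand": 0.04}]'

```text
time: 10.5
ee_pos: [0.5476, 0.1689, 0.0428]
eef_rot: [0.995, -0.096, 0.001, -0.0]
ft_force: [0.6, 0.3, 0.5]
width: 0.0563
```

apply_moves --deltas '[{"translation": [0,0,-0.0012],"turn": [0,0,0],"hand": 0.04}]'

```text
time: 10.6
ee_pos: [0.5478, 0.1691, 0.0421]
eef_rot: [0.995, -0.096, 0.001, -0.0]
ft_force: [-6.1, -1.3, 17.3]
width: 0.0557
```

apply_moves --deltas '[{"translation": [0,0,0.0],"turn": [0,0,0],"hand": 0.055},{"translation": [0,0,0],"turn": [0,0,0],"hand": 0.066},{"translation": [0,0,0],"turn": [0,0,0],"hand": 0.068},{"translation": [0,0,0],"turn": [0,0,0],"hand": 0.07}]'

```text
time: 11.0
ee_pos: [0.5482, 0.1693, 0.0424]
eef_rot: [0.995, -0.096, 0.001, -0.0]
ft_force: [-0.2, -0.2, -0.3]
width: 0.0676
```

apply_moves --deltas '[{"translation": [0,0,0.01],"turn": [0,0,0],"hand": 0.07},{"translation": [0,0,0.02],"turn": [0,0,0],"hand": 0.07},{"translation": [0,0,0.04],"turn": [0,0,0],"hand": 0.07},{"translation": [0,0,0.04],"turn": [0,0,0],"hand": 0.07},{"translation": [0,0,0.04],"turn": [0,0,0],"hand": 0.07}]'

```text
time: 11.5
ee_pos: [0.5438, 0.1681, 0.1939]
eef_rot: [0.995, -0.095, -0.004, 0.001]
ft_force: [0.7, 1.1, -0.0]
width: 0.0701
```

apply_moves --deltas '[{"translation": [0,-0.03,0.01],"turn": [0,0,0],"hand": 0.07},{"translation": [0,-0.04,0.01],"turn": [0,0,0],"hand": 0.07},{"translation": [0,-0.04,0],"turn": [0,0,0],"hand": 0.07},{"translation": [0,-0.03,0],"turn": [0,0,0],"hand": 0.07},{"translation": [0,0,0],"turn": [0,0,0],"hand": 0.07}]'

```text
time: 12.0
ee_pos: [0.5455, 0.0265, 0.2272]
eef_rot: [0.996, -0.093, 0.004, -0.001]
ft_force: [-0.2, 0.3, -0.9]
width: 0.07
```

Run:
```python
from h import *
snap('top','td'); snap('side','sd',(95,120,315,320),3)
A=cv2.imread('pics/td_raw.png')[146:220,95:205];A=cv2.resize(A,None,fx=4,fy=4);B=cv2.resize(cv2.imread('pics/sd_raw.png')[170:320,95:205],None,fx=3.2,fy=3.2)
c=np.zeros((480,800,3),np.uint8);c[:A.shape[0],:440]=A;c[:B.shape[0],440:440+B.shape[1]]=B[:, :360]
C=cv2.resize(cv2.imread('pics/sd_raw.png')[120:200,200:310],None,fx=2.2,fy=2.2);c[300:300+C.shape[0],:C.shape[1]]=C
cv2.imwrite('pics/v3.png',c); print(readout.read_state()['ee_pos'])
```

```text
[0.54531571 0.03098158 0.22694233]
```

View pics/v3.png

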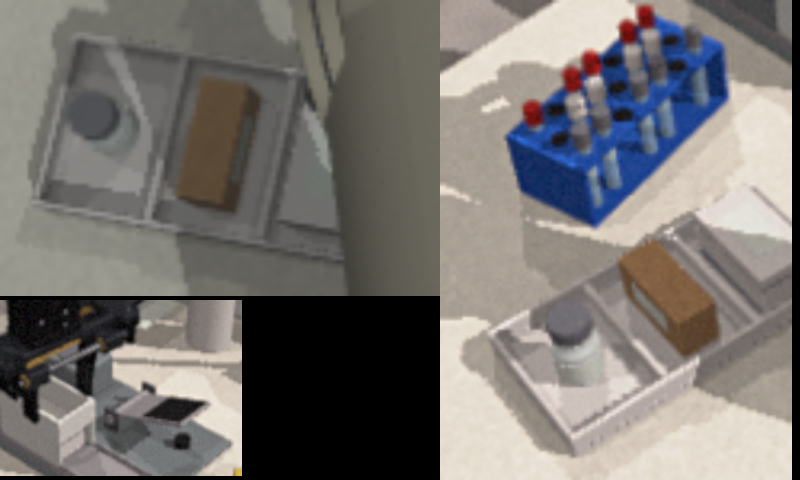

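The case sits in the right-hand bay, with the swabs and jar unmoved and the pedal up. It's cut off at the crop's edge, so I'll take one full side check.

View pics/sd.png

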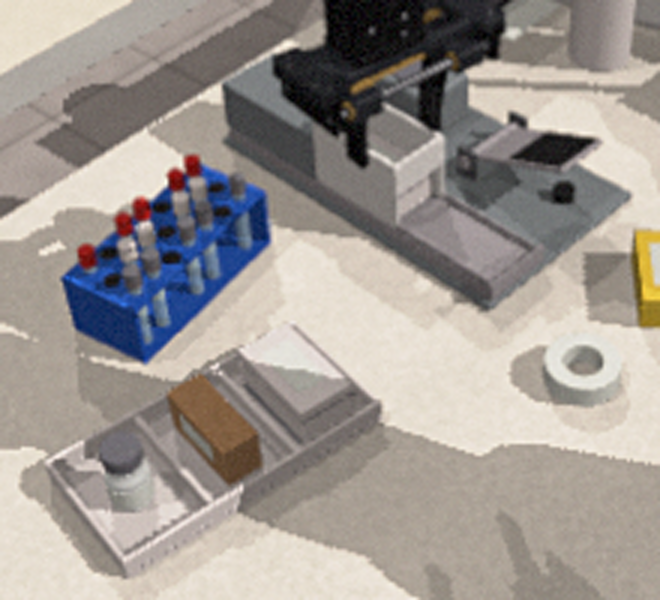

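The side view shows the case flat inside the bay with its top corners at about (240,360), (290,325), (350,375) and (305,415), clear of all the walls. The arm is hovering free and the lane is empty.

```bash
python3 -c "
from h import *
print(readout.read_state()['ft_force']); print(order.close_job())"
```

```text
[-0.35096812  1.59232376 -1.24125399]
the job is handed in; nothing more can be done
None
```

The job is done and handed in at about 12 s. One white case is out of the dispenser and lying flat on the liner in the tray's empty bay.

- **Pedal:** I pressed it down slowly and held it on its stop for about 0.9 s, mostly at 15–29 N and settling at about 20 N. The vertical force read about 34 N at the end of the step that reached the stop, above the 20 N asked for, and I eased it off in the next step. Then I let the pedal back up.
- **Case:** I gripped it high enough for the fingers to clear the tray rim. When I lowered it into the bay it met the floor at about 17 N, because I pressed slightly past contact before opening the fingers.
- **Last checks:** The final pictures show the case within the bay walls, the swabs and jar in place, the outfeed lane empty and the pedal up. The top view of the bay was partly hidden by the arm, so the placing rests on the side view. I saw the spare on the deck in the magazine after the pedal came up. In the last picture the gripper hid the inside of the magazine, so I didn't re-check the spare there.
- **Measurements that disagreed:**
  - The black rubber on the pedal measured about 17 mm nearer the hinge than the stated pressing point. I pressed at the stated point.
  - The two cameras differed by up to about 8 mm on the case's position and 4 mm on the liner's. I mainly went by the top view.

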